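# Open a step bin quietly during a take

## Task

We are recording, so this has to be quiet: press the step bin's pedal down with the fingertips until the lid stands fully open, keep it open for a good three seconds while I throw in my old strings, then ease the pedal back up so that the lid comes down slowly under control and never claps shut, and take the hand away with the bin closed. Work the lid by the pedal only, and leave the other things on the bench where they stand; nothing is to be picked up.

Things in the scene. Friction and masses are not known exactly. Their poses are not given: they have to be found in the camera images.
- bin: Round 3-litre step bin fixed firmly to the bench: blue painted steel shell with a cream band, 168 mm across, black plinth 174 mm across and 44 mm high, steel dome lid, 252 mm high in all. Origin: centre of its underside, on the bench. Its z axis is up; its pedal sticks out on its -x side (roughly towards the robot, turned by up to 30 degrees), the lid's hinge is on its +x side.
- pedal_top (a point): Centre of the top of the pedal's tread, moving with it. At rest it lies 132 mm from the bin's axis (45 mm out from the plinth) along the bin's -x, 40 mm above the bench; fully pressed, 22 mm lower. The tread is 60 mm wide (along the bin's y), 44 mm deep (110 to 154 mm from the bin's axis), 7.5 mm thick, steel with a black ribbed rubber top, sloping up 7 degrees away from the bin.
- pedal (a joint): Angle of the pedal in rad: 0 at rest, 0.22 fully down on its stop. The pedal is a lever on a pivot 30 mm in front of the bin's axis (102 mm behind the tread's centre) and 22 mm above the bench. Pressing the tread's centre takes some 6 to 15 N (the lid's weight differs from run to run); there is no return spring and no damper, the lid's weight alone pushes the pedal back up.
- lid (a joint): Opening angle of the lid in rad: 0 shut, 1.21 (69 degrees) fully open. A rod links it to the pedal: it turns 5.5 times as far and as fast, about 0.53 rad for 10 mm at the tread's centre. Let go, it slams shut within half a second. It claps if it closes faster than 2.5 rad/s (tread rising at 47 mm/s) in its last 0.35 rad; over 4 rad/s anywhere it is being dropped.
- lid_front (a point): Front point of the lid's rim, above the pedal, 228 mm above the bench when shut, 174 mm from the hinge; it rises to about 390 mm, swinging back from the pedal. A hand straight above the pedal may strike the rim with its wrist: lean the hand back from the bin by some 25 degrees (fingers pointing down and towards the bin).
- mug: Loose white mug, 80 mm across, 92 mm high, handle on one side. Origin: centre of its underside. To be left alone.
- polish: Loose brown bottle of guitar polish, 46 mm across, 125 mm high, black cap. Origin: centre of its underside. To be left alone.
- battery: Loose 9-volt battery, standing, 17 x 26 mm and 48 mm high, black and copper. Origin: centre of its underside. To be left alone.

How it is judged:
By the outcome, as a careful person would: the job done as asked, in the order asked, and still so for the second after the job is handed in, with the robot touching nothing.
It also fails if it takes over 43 s, if anything falls off the work surface, if the arm or the gripper's body presses on something with over 40 N, if the wrist force passes 120 N, or if a joint passes its speed limit or range.

## Robot

A 6-joint arm with a two-finger parallel gripper is mounted at the origin on the work surface. World frame = base frame: x ahead of the robot, y to its left, z up, the work surface at z = 0. Lengths are in m, angles in degrees, forces in N, time in s.
With the tool pointing down it reaches from about 0.375 to 0.925 m from the base axis. Payload 5.7 kg.
Tool frame: the origin (TCP) lies midway between the tips of the shut fingers; the grasp point (between the pads) lies bot.grasp_offset behind it (bot.grasp_offset is the distance from the TCP to the grasp point, in m); z points along the fingers, y is the direction in which the jaws open and shut (so a half turn about z gives the same grasp; the last joint's range is limited). The gripper opens to 85 mm and grips with 20 to 120 N. Pads are 22 mm wide; open, the fingers measure 114 mm over their backs; the gripper's body (76 mm by 85 mm) begins 54 mm behind the grasp point. The pads swing forward as they close: fully open they stand 13 mm farther back than shut.
Start: joints at [-83.027, 20.558, 86.54, -0, 72.909, -6.595], TCP at [0.141, -0.583, 0.231] pointing down, gripper open.
Joint ranges: [-170.27, 170.27], [-57.76, 135], [12.27, 136.19], [-55.21, 235.2], [11.17, 155.16], [-170.74, 170.74]. Speed limits (degrees/s): [136.94, 136.94, 180, 180, 180, 180].

## Interface

Orientations are given as [roll, pitch, yaw] about the fixed x, y, z axes, in that order (R = Rz(yaw) Ry(pitch) Rx(roll)).
In Python, from workcell import bot gives the robot as it stands. The module is installed in compiled form; this text tells all that it offers.
- The arm moves only by the tool step_arm, never from a script. Its arguments are lists of equal length, an entry for each row: "jaw": the opening, from -1 (shut) to 1 (fully open), so that 0 is half open; "offset": the shift along the tool's x, y, z in cm, a list of three; "spin": the turn about the tool's z in rad. In form: {"jaw": [jaw, ...], "offset": [[tx, ty, tz], ...], "spin": [spin, ...]}. A call has 1 to 8 rows; each row shifts and turns the commanded pose from where the row before left it, along the tool's axes as they then stand; what a row does not reach is not made up. A row lasts 1/12 s, in which the tool goes at most 41.7 mm and 7.16 degrees, less where a joint would pass 70% of its speed; a pose out of reach is approached as far as the arm can. A call with a gripper value outside its range is refused whole. The fingers move at their own pace and stop on an object; "squeeze" is the grip in N (left out, the last holds). Time passes only in rows, so rows that do not move let the fingers close. It gives the time, the measured TCP pose, the force and the opening at its end, in the units of the state.
- bot.get_obs(): the state, without advancing time (a new reading comes with each control period).
- bot.camera(name): name is "scene" or "top" or "wrist"; returns the picture (384x512x3 uint8, red, green, blue); there is no depth.
- bot.camera_model(name): a dict with "K" (3x3 intrinsics, pixels), "R" (3x3) and "t" (3): a world point X has camera coordinates R X + t; the wrist camera has in their place "mount" (4x4, takes a point from camera to tool coordinates, whose origin is the TCP and whose axes are the flange's). Camera axes: x right, y down, z forward; pixel columns grow to the right and rows downward; lengths in m; the calibration is good to about 2 mm. A picture is of the moment at which its call begins: read the wrist's pose just before it. camera_model takes no time and is no camera call.
- bot.job_done(): hands the job in, once; it reports no verdict.
The state is a dict: "time": time; "qpos": joint angles; "joint_vel": joint speeds; "tau": joint torques, N m; "ee_pos": TCP position; "orientation": TCP orientation; "wrist_force": force on the tool from outside, world axes, zero at the start; "wrist_torque": the same for the moment, N m; "width": finger opening in m.
Only numpy, scipy, OpenCV 4.12 (cv2) and the standard library are available. Lean on these libraries where they do the work, as an engineer would, in place of code of your own. Each camera call takes 0.05 s, during which the arm holds its last target.

## Working session

There is one attempt and no reset: what is moved stays moved. The work goes in short steps, Python scripts to look and compute and a tool call to move; the robot and the scene stay as the last step left them, time stands still between calls to the robot, and variables do not carry over. Pictures are saved under pics/ and viewed, and the job is handed in when it is done.

Besides the shell and the picture viewer there is one more tool, called as a command line: name --pt "numbers of a row" for each row, then --argument value for the rest. step_arm: Moves the arm, as the interface text tells. Its arguments: {"type":"object","properties":{"jaw":{"type":"array","items":{"type":"number"}},"offset":{"type":"array","items":{"type":"array","items":{"type":"number"}}},"spin":{"type":"array","items":{"type":"number"}},"squeeze":{"type":"number"}},"required":["jaw","offset","spin"]}

```bash
mkdir -p pics
python3 - <<'E'
from workcell import bot
import cv2, numpy as np
for n in ("scene","top"):
    im=bot.camera(n); cv2.imwrite(f"pics/{n}0.png",im[:,:,::-1])
    m=bot.camera_model(n); print(n,np.round(m["K"],1).tolist(),np.round(m["R"],4).tolist(),np.round(m["t"],4).tolist())
print(bot.camera_model("wrist"))
print(bot.get_obs()); print(bot.grasp_offset)
E
```

```text
scene [[422.7, 0.0, 258.5], [0.0, 422.7, 191.7], [0.0, 0.0, 1.0]] [[0.7113, 0.7028, 0.0095], [0.4159, -0.4099, -0.8118], [-0.5667, 0.5814, -0.5838]] [-0.4746, -0.0947, 1.3526]
top [[382.6, 0.0, 257.9], [0.0, 382.6, 195.1], [0.0, 0.0, 1.0]] [[-0.0023, -0.9999, -0.01], [-0.986, 0.0039, -0.1666], [0.1666, 0.0095, -0.986]] [0.0562, 0.6341, 0.9232]
{'K': array([[319.15920791,   0.        , 253.06233353],
       [  0.        , 319.15920791, 193.83804157],
       [  0.        ,   0.        ,   1.        ]]), 'mount': array([[ 3.20090748e-04, -9.45843082e-01, -3.24624031e-01,
         8.28033013e-02],
       [ 9.99999847e-01,  1.55989202e-04,  5.31536101e-04,
        -3.78924355e-04],
       [-4.52111900e-04, -3.24624151e-01,  9.45842987e-01,
        -1.41769379e-01],
       [ 0.00000000e+00,  0.00000000e+00,  0.00000000e+00,
         1.00000000e+00]])}
{'time': 0.1, 'qpos': array([-8.30261383e+01,  2.05934643e+01,  8.65932742e+01,  5.61613746e-04,
        7.29099907e+01, -6.59441612e+00]), 'joint_vel': array([ 0.02445758, -0.01197542, -0.15260353,  0.104788  ,  0.04350174,
       -0.07948749]), 'tau': array([-6.01539396e-04, -5.28653133e+01, -2.79349279e+01, -1.65361375e-04,
        5.03462419e-03,  4.12289774e-05]), 'ee_pos': array([ 0.14068521, -0.58262969,  0.23053799]), 'orientation': array([-1.79903972e+02, -1.16413976e-02,  1.35681026e+01]), 'wrist_force': array([ 0.10147683, -0.23143567, -0.0529474 ]), 'wrist_torque': array([-0.02867423, -0.02336984, -0.06886662]), 'width': 0.08506642502473856}
0.0187
```

View pics/scene0.png

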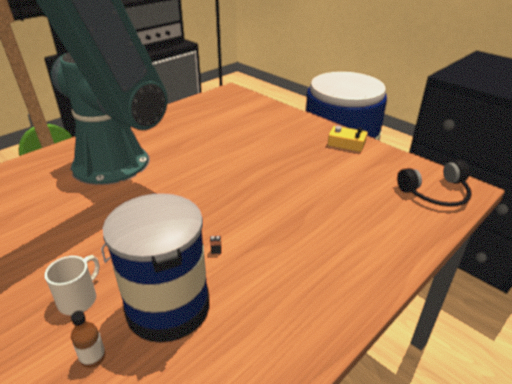

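View pics/top0.png

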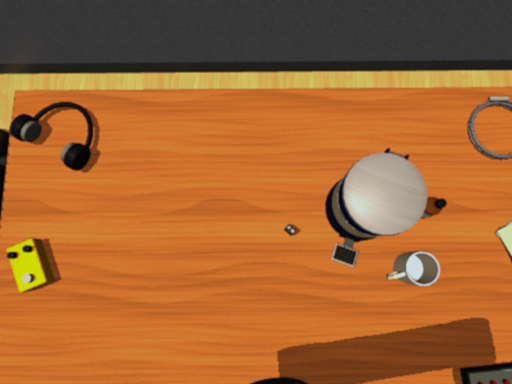

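The top view shows the bin at about (365,205), its pedal at (345,255), the battery at (291,230), the mug at (417,268) and the polish at (437,205). The scene view sees the bin from the hinge side. Next I'll measure these points.

```bash
cat > h.py <<'E'
import numpy as np, cv2
from workcell import bot
from scipy.spatial.transform import Rotation as Ro
def cam(name,obs=None):
    m=bot.camera_model(name)
    if name!="wrist": return m["K"],m["R"].T,-m["R"].T@m["t"]
    Rt=Ro.from_euler("xyz",obs["orientation"],degrees=True).as_matrix()
    M=m["mount"]; return m["K"],Rt@M[:3,:3],obs["ee_pos"]+Rt@M[:3,3]
def ray(c,u,v):
    d=c[1]@np.linalg.inv(c[0])@np.array([u,v,1.]); return c[2],d/np.linalg.norm(d)
def plane(c,u,v,z):
    o,d=ray(c,u,v); return o+d*(z-o[2])/d[2]
def proj(c,X):
    p=c[0]@(c[1].T@(np.asarray(X)-c[2])); return p[:2]/p[2]
E
python3 - <<'E'
from h import *
im=cv2.imread("pics/top0.png"); c=cam("top")
print("campos",c[2])
cr=cv2.resize(im[130:300,270:470],None,fx=3.9,fy=3.5,interpolation=cv2.INTER_CUBIC); cv2.imwrite("pics/topcrop.png",cr)
hsv=cv2.cvtColor(im,cv2.COLOR_BGR2HSV)
# pedal
m=((hsv[...,2]<70)).astype(np.uint8); m[:243]=0;m[272:]=0;m[:,:325]=0;m[:,365:]=0
n,l,s,ce=cv2.connectedComponentsWithStats(m)
print(s[1:],ce[1:])
k=1+np.argmax(s[1:,4]); cn=cv2.findContours((l==k).astype(np.uint8),0,1)[0][0]
r=cv2.minAreaRect(cn); print(r)
P=plane(c,*ce[k],0.040); print("pedal",P)
for b in cv2.boxPoints(r): print(plane(c,*b,0.04))
# lid
g=((hsv[...,1]<60)&(hsv[...,2]>110)).astype(np.uint8); g[:145]=0; g[245:]=0; g[:,:330]=0; g[:,432:]=0
g=cv2.morphologyEx(g,cv2.MORPH_OPEN,np.ones((7,7)))
n,l,s,ce=cv2.connectedComponentsWithStats(g); k=1+np.argmax(s[1:,4]); print(s[k],ce[k])
cn=max(cv2.findContours((l==k).astype(np.uint8),0,1)[0],key=len); pts=cn[:,0,:]
W=np.array([plane(c,u,v,0.228)[:2] for u,v in pts])
(xc,yc),rr=cv2.minEnclosingCircle(W.astype(np.float32)); print("lid circle",xc,yc,rr)
A=np.c_[2*W,np.ones(len(W))]; s_=np.linalg.lstsq(A,(W**2).sum(1),rcond=None)[0]; print("lsq",s_[:2],np.sqrt(s_[2]+s_[:2]@s_[:2]))
for nme,uv,z in (("batt",(291,230),.048),("mug",(424,268),.092),("polish",(440,203),.125)): print(nme,plane(c,*uv,z))
E
```

```text
campos [0.47159794 0.04496819 1.01647691]
[[334 246  22  18 251]] [[344.60557769 254.38247012]]
((344.61676025390625, 254.1788330078125), (19.906530380249023, 13.071672439575195), 19.98310661315918)
pedal [ 0.48446771 -0.16365449  0.04      ]
[ 0.47823288 -0.13435387  0.04      ]
[ 0.50886072 -0.14669644  0.04      ]
[ 0.49172728 -0.19310338  0.04      ]
[ 0.46129122 -0.18056423  0.04      ]
[ 343  153   83   82 5328] [384.34984985 193.59984985]
lid circle 0.6091641187667847 -0.21212609112262726 0.0878157913684845
lsq [ 0.60852635 -0.21110097] 0.08543505056515978
batt [ 0.54555721 -0.02926279  0.048     ]
mug [ 0.45151317 -0.33855873  0.092     ]
polish [ 0.60180829 -0.37333316  0.125     ]
```

View pics/topcrop.png

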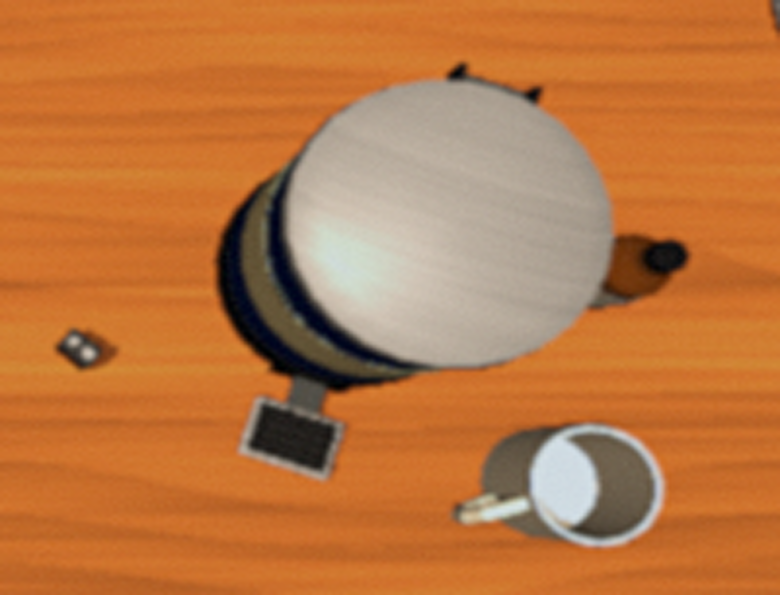

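Bin axis ≈ (0.609, -0.212). The pedal is 0.133 m from it, as stated, and the bin yaw is ≈ -21.3°. The moves can't tilt the hand, so I'll press straight down on the outer part of the tread. First I'll turn the wrist so the camera faces away from the bin, and shut the fingers.

step_arm --jaw '[-1,-1,-1,-1,-1,-1,-1,-1]' --pt "0 0 0" --pt "0 0 0" --pt "0 0 0" --pt "0 0 0" --pt "0 0 0" --pt "0 0 0" --pt "0 0 0" --pt "0 0 0" --spin '[-0.12,-0.12,-0.12,-0.12,-0.12,-0.12,-0.12,-0.12]' --squeeze 40

```text
time: 0.77
ee_pos: [0.1407, -0.5828, 0.2308]
orientation: [-180.0, -0.1, 68.9]
wrist_force: [0.1, -0.4, 1.0]
width: -0.0
```

step_arm --jaw '[-1,-1,-1,-1,-1,-1,-1,-1]' --pt "0 0 0" --pt "0 0 0" --pt "0 0 0" --pt "0 0 0" --pt "0 0 0" --pt "0 0 0" --pt "0 0 0" --pt "0 0 0" --spin '[-0.12,-0.12,-0.12,-0.12,-0.12,-0.12,-0.12,-0.12]'

```text
time: 1.43
ee_pos: [0.1407, -0.5828, 0.2308]
orientation: [180.0, -0.1, 123.9]
wrist_force: [-0.0, 0.5, 0.2]
width: -0.0001
```

step_arm --jaw '[-1,-1,-1,-1,-1,-1,-1]' --pt "0 0 0" --pt "0 0 0" --pt "0 0 0" --pt "0 0 0" --pt "0 0 0" --pt "0 0 0" --pt "0 0 0" --spin '[-0.12,-0.12,-0.12,-0.12,-0.12,-0.013,0]'

```text
time: 2.02
ee_pos: [0.1407, -0.5829, 0.2309]
orientation: [180.0, -0.0, 158.6]
wrist_force: [-0.5, 0.1, -0.4]
width: 0.0003
```

step_arm --jaw '[-1,-1,-1,-1,-1,-1,-1,-1]' --pt "-0.7 3.2 0" --pt "-0.7 3.2 0" --pt "-0.7 3.2 0" --pt "-0.7 3.2 0" --pt "-0.7 3.2 0" --pt "-0.7 3.2 0" --pt "-0.7 3.2 0" --pt "-0.7 3.2 0" --spin '[0,0,0,0,0,0,0,0]'

```text
time: 2.68
ee_pos: [0.2864, -0.3636, 0.2313]
orientation: [180.0, 0.0, 158.5]
wrist_force: [0.9, 0.6, -0.4]
width: 0.0002
```

step_arm --jaw '[-1,-1,-1,-1,-1,-1,-1,-1]' --pt "-0.7 3.2 0" --pt "-0.7 3.2 0" --pt "-0.7 3.2 0" --pt "-0.7 3.2 0" --pt "-0.7 3.2 0" --pt "-0.7 3.2 0" --pt "-0.7 3.2 0" --pt "-0.5 3.2 0" --spin '[0,0,0,0,0,0,0,0]'

```text
time: 3.35
ee_pos: [0.4301, -0.1448, 0.2315]
orientation: [180.0, 0.0, 158.5]
wrist_force: [1.0, -0.1, -0.9]
width: -0.0001
```

step_arm --jaw '[-1,-1,-1]' --pt "0 0 0" --pt "0 0 0" --pt "0 0 0" --spin '[0,0,0]'

```text
time: 3.6
ee_pos: [0.429, -0.1464, 0.2312]
orientation: [-180.0, -0.0, 158.6]
wrist_force: [0.5, -1.5, -0.7]
width: -0.0001
```

Run:
```python
from h import *
import json
o=bot.get_obs(); im=bot.camera("wrist"); cv2.imwrite("pics/wrist1.png",im[:,:,::-1])
print(o["ee_pos"],o["orientation"],o["qpos"],o["time"])
c=cam("wrist",o)
u=np.array([.932,-.362]); 
print("pred pedal px",proj(c,[.4845,-.1637,.04]),"tcp px",proj(c,o["ee_pos"]))
np.savez("w1.npz",K=c[0],R=c[1],p=c[2])
```

```text
[ 0.4289545  -0.14635584  0.23122222] [-1.79971835e+02 -2.38647857e-02  1.58646963e+02] [-2.75576946e+01  8.34503340e+00  1.03774122e+02 -3.30042496e-02
  6.79015284e+01 -9.61922417e+01] 3.6
pred pedal px [257.00374866 217.64252209] tcp px [253.47518644 260.95353471]
```

View pics/wrist1.png

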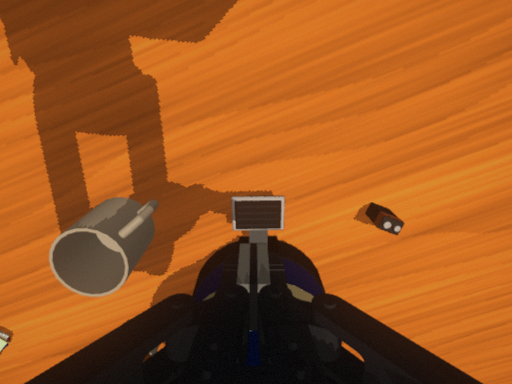

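The wrist view shows the tread at about (258,214), square to the image as wanted, with the mug at lower left and the battery at right. I'll triangulate the tread from this view and the top view.

Run:
```python
from h import *
im=cv2.imread("pics/wrist1.png"); w=np.load("w1.npz"); cw=(w["K"],w["R"],w["p"]); ct=cam("top")
hsv=cv2.cvtColor(im,cv2.COLOR_BGR2HSV); 
def quad(m):
    n,l,s,ce=cv2.connectedComponentsWithStats(m); k=1+np.argmax(s[1:,4]); print(s[k],ce[k])
    return ce[k]
m=((hsv[...,2]<110)&(hsv[...,1]<130)).astype(np.uint8); R=m*0; R[192:234,228:290]=1
a=quad(m*R)
im=cv2.imread("pics/top0.png");h2=cv2.cvtColor(im,cv2.COLOR_BGR2HSV)
m=(h2[...,2]<70).astype(np.uint8); R=m*0; R[243:272,325:365]=1
b=quad(m*R)
o1,d1=ray(cw,*a);o2,d2=ray(ct,*b)
t=np.linalg.lstsq(np.c_[d1,-d2],o2-o1,rcond=None)[0]; p,q=o1+d1*t[0],o2+d2*t[1]
print("tri",(p+q)/2,"gap",np.linalg.norm(p-q)); print("wrist on z=.04",plane(cw,*a,.04)," top",plane(ct,*b,.04))
for uv in ((233,198),(283,197),(284,229),(234,231)): print(plane(cw,*uv,.04))
```

```text
[232 201  47  28 570] [253.73333333 218.85438596]
[334 246  22  18 251] [344.60557769 254.38247012]
tri [ 0.48477436 -0.16599338  0.03832528] gap 0.003914765090794113
wrist on z=.04 [ 0.48454293 -0.16768948  0.04      ]  top [ 0.48446771 -0.16365449  0.04      ]
[ 0.45281295 -0.17997606  0.04      ]
[ 0.47183867 -0.12797877  0.04      ]
[ 0.50891426 -0.13996091  0.04      ]
[ 0.49042492 -0.19431314  0.04      ]
```

Triangulated tread height is 0.038 m against 0.040 stated, and the position agrees to within a few mm. Moving over the outer half of the tread and down to about 6 cm.

step_arm --jaw '[-1,-1,-1,-1,-1,-1,-1,-1]' --pt "0 0 2.5" --pt "0 0 2.5" --pt "-0.5 0.1 2.5" --pt "-1 0.1 2.5" --pt "-1 0.1 2.5" --pt "-1 0.1 2" --pt "-1 0.1 1.5" --pt "0 0 0.7" --spin '[0,0,0,0,0,0,0,0]'

```text
time: 4.32
ee_pos: [0.4736, -0.1598, 0.0626]
orientation: [-180.0, -0.0, 158.5]
wrist_force: [0.7, 0.1, 0.9]
width: 0.0001
```

step_arm --jaw '[-1,-1,-1]' --pt "0 0 0" --pt "0 0 0" --pt "0 0 0" --spin '[0,0,0]'

```text
time: 4.57
ee_pos: [0.4726, -0.1583, 0.0651]
orientation: [-180.0, 0.0, 158.6]
wrist_force: [0.6, 0.6, -0.4]
width: -0.0
```

Run:
```python
from h import *
o=bot.get_obs(); im=bot.camera("wrist"); cv2.imwrite("pics/wrist2.png",im[:,:,::-1])
it=bot.camera("top"); cv2.imwrite("pics/top2.png",cv2.resize(it[130:330,250:470],None,fx=3,fy=3,interpolation=cv2.INTER_CUBIC)[:,:,::-1])
c=cam("wrist",o); print(o["ee_pos"],o["time"],proj(c,o["ee_pos"]),proj(c,[.4835,-.162,.04]),proj(c,[.4727,-.158,.04]))
```

```text
[ 0.47256394 -0.15828955  0.06511756] 4.5667 [253.47329961 260.95501286] [254.32450589 255.83980413] [253.99565677 238.3306879 ]
```

View pics/wrist2.png

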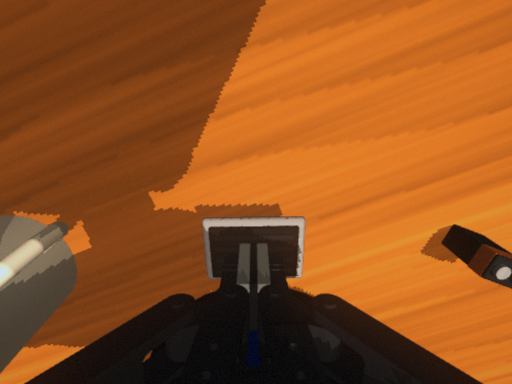

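View pics/top2.png

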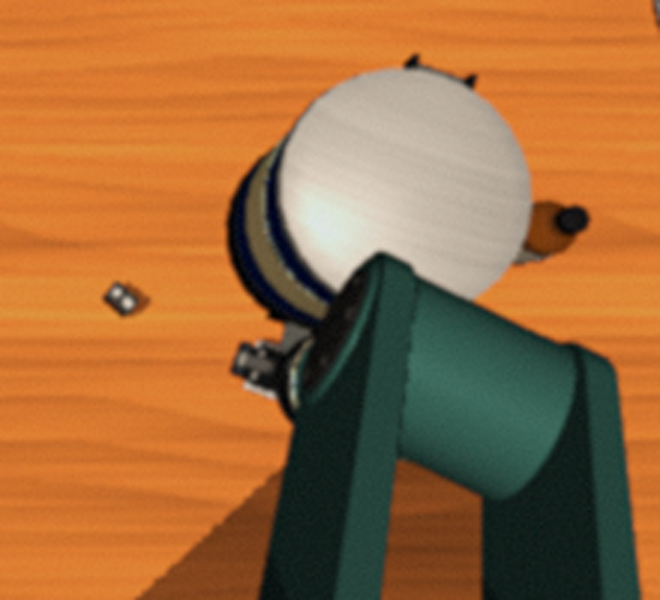

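Run:
```python
from h import *
im=bot.camera("scene"); cv2.imwrite("pics/scene2.png",cv2.resize(im[:350,20:320],None,fx=1.7,fy=1.7,interpolation=cv2.INTER_CUBIC)[:,:,::-1])
c=cam("scene");t=cam("top"); tc=np.array([.4726,-.1583,.065])
for h in (0,.1,.2,.25,.3,.35):
    p=tc+[0,0,h]; print(h,(proj(c,p)-[20,0])*1.7,(proj(t,p)-[250,130])*3)
u=np.array([.932,-.362])
for th in (0,.4,.8,1.21):
    r=.087-.174*np.cos(th); p=[.6087+u[0]*r,-.212+u[1]*r,.228+.174*np.sin(th)]; print(th,p,(proj(c,p)-[20,0])*1.7,(proj(t,p)-[250,130])*3)
```

```text
0 [217.93477084 411.68808677] [284.36708812 387.45858806]
0.1 [206.48821076 352.19526648] [313.69275596 387.24375122]
0.2 [193.44690573 284.41385342] [350.84178377 386.97160126]
0.25 [186.22031799 246.85409023] [373.39828589 386.80635464]
0.3 [178.45262961 206.48198844] [399.4266484  386.61567353]
0.35 [170.08070338 162.96939607] [429.7952779  386.39319606]
0 [np.float64(0.527616), np.float64(-0.180506), np.float64(0.228)] [208.02114608 337.91524674] [364.72971128 305.40527123]
0.4 [np.float64(0.5404173807245402), np.float64(-0.18547821010974627), np.float64(0.2957587915617052)] [201.08074109 293.98725414] [402.20466398 277.14520109]
0.8 [np.float64(0.576800466358589), np.float64(-0.19960983779164074), np.float64(0.352819959816517)] [199.87496619 265.22935014] [453.77381267 205.40309857]
1.21 [np.float64(0.6325355497430637), np.float64(-0.2212580139559968), np.float64(0.39079718427028914)] [206.43155865 260.28919714] [510.64915397  95.99060208]
```

View pics/scene2.png

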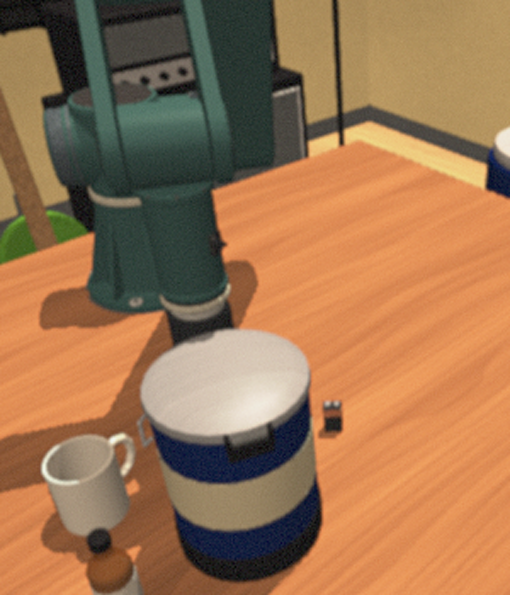

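The wrist is upright above the hand, with an estimated 10+ mm between it and the lid's rim path. The wrist view puts the tread a few mm further out than I assumed, so I'll shift 5 mm outwards and come down to just above it.

step_arm --jaw '[-1,-1,-1,-1,-1,-1]' --pt "0.25 0 0.4" --pt "0.25 0 0.4" --pt "0 0 0.4" --pt "0 0 0.3" --pt "0 0 0" --pt "0 0 0" --spin '[0,0,0,0,0,0]'

```text
time: 5.22
ee_pos: [0.4681, -0.1559, 0.0489]
orientation: [180.0, -0.0, 158.7]
wrist_force: [-0.1, -0.3, 0.2]
width: 0.0001
```

step_arm --jaw '[-1,-1,-1,-1,-1,-1,-1,-1]' --pt "0 0 0.15" --pt "0 0 0.15" --pt "0 0 0.15" --pt "0 0 0.15" --pt "0 0 0.15" --pt "0 0 0.15" --pt "0 0 0.15" --pt "0 0 0.15" --spin '[0,0,0,0,0,0,0,0]'

```text
time: 5.88
ee_pos: [0.4678, -0.1558, 0.0378]
orientation: [180.0, -0.0, 158.7]
wrist_force: [-3.1, 0.9, 9.3]
width: -0.0003
```

Run:
```python
from h import *
o=bot.get_obs(); print(o["ee_pos"],o["wrist_force"],o["time"])
im=bot.camera("wrist"); cv2.imwrite("pics/wrist3.png",im[:,:,::-1])
im=bot.camera("scene"); cv2.imwrite("pics/scene3.png",cv2.resize(im[:350,20:320],None,fx=1.7,fy=1.7,interpolation=cv2.INTER_CUBIC)[:,:,::-1])
```

```text
[ 0.46784205 -0.15583111  0.03775729] [-3.14723621  0.85698704  9.29479774] 5.8833
```

View pics/scene3.png

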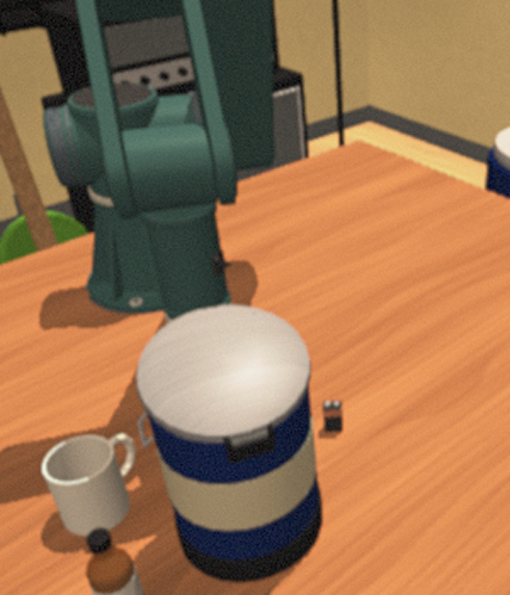

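View pics/wrist3.png

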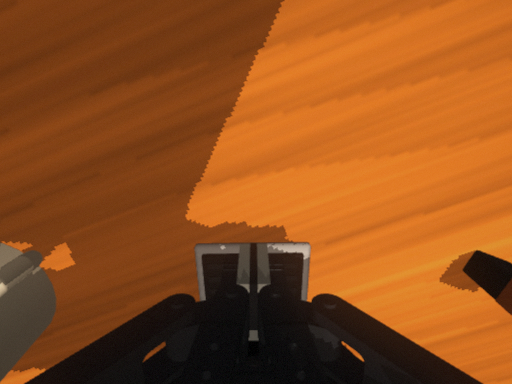

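Contact is made at 9 N, with the fingertips on the tread (wrist view, about (253,245)), and the lid is starting to rise clear of the wrist. Continuing down.

step_arm --jaw '[-1,-1,-1,-1,-1,-1,-1,-1]' --pt "0 0 0.15" --pt "0 0 0.15" --pt "0 0 0.2" --pt "0 0 0.2" --pt "0 0 0.2" --pt "0 0 0.15" --pt "0 0 0.15" --pt "0 0 0.1" --spin '[0,0,0,0,0,0,0,0]'

```text
time: 6.65
ee_pos: [0.4668, -0.1554, 0.0243]
orientation: [180.0, -0.2, 158.7]
wrist_force: [-4.0, 0.8, 5.7]
width: 0.0002
```

step_arm --jaw '[-1,-1,-1,-1,-1,-1]' --pt "0 0 0.1" --pt "0 0 0.1" --pt "0 0 0.1" --pt "0 0 0.1" --pt "0 0 0.05" --pt "0 0 0" --spin '[0,0,0,0,0,0]'

```text
time: 7.15
ee_pos: [0.4675, -0.1557, 0.0196]
orientation: [180.0, -0.1, 158.7]
wrist_force: [-3.1, 1.3, 3.8]
width: 0.0003
```

Run:
```python
from h import *
o=bot.get_obs(); print(o["ee_pos"],o["wrist_force"],o["time"])
im=bot.camera("scene"); cv2.imwrite("pics/scene4.png",cv2.resize(im[:350,20:320],None,fx=1.7,fy=1.7,interpolation=cv2.INTER_CUBIC)[:,:,::-1])
```

```text
[ 0.46754694 -0.15565861  0.01959658] [-3.05378557  1.29352249  3.84572624] 7.15
```

View pics/scene4.png

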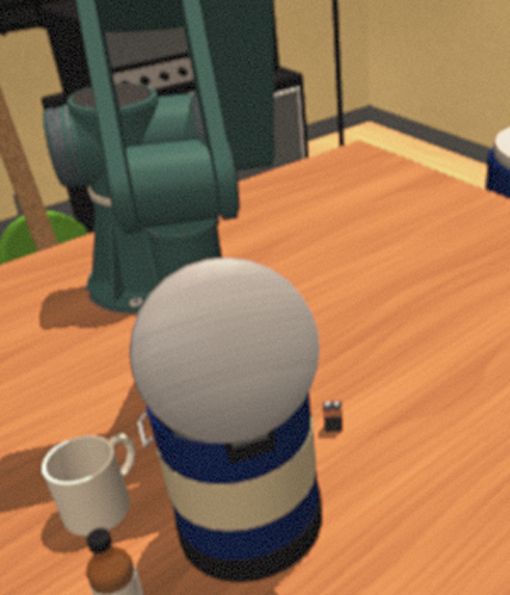

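The lid is nearly open and the force (4 N) shows the pedal isn't on its stop yet. Creeping down until the force rises.

step_arm --jaw '[-1,-1,-1,-1,-1]' --pt "0 0 0.07" --pt "0 0 0.07" --pt "0 0 0.06" --pt "0 0 0" --pt "0 0 0" --spin '[0,0,0,0,0]'

```text
time: 7.62
ee_pos: [0.4688, -0.1562, 0.0178]
orientation: [180.0, 0.0, 158.7]
wrist_force: [-0.9, 0.1, 1.7]
width: -0.0002
```

step_arm --jaw '[-1,-1,-1,-1]' --pt "0 0 0.05" --pt "0 0 0.05" --pt "0 0 0" --pt "0 0 0" --spin '[0,0,0,0]'

```text
time: 7.95
ee_pos: [0.4688, -0.1562, 0.017]
orientation: [180.0, 0.1, 158.7]
wrist_force: [-1.5, 1.8, 4.6]
width: -0.0
```

step_arm --jaw '[-1,-1,-1,-1]' --pt "0 0 0.05" --pt "0 0 0.05" --pt "0 0 0" --pt "0 0 0" --spin '[0,0,0,0]'

```text
time: 8.28
ee_pos: [0.4688, -0.1562, 0.0167]
orientation: [180.0, 0.1, 158.7]
wrist_force: [-3.2, 2.0, 13.6]
width: -0.0001
```

Run:
```python
from h import *
o=bot.get_obs(); print(o["ee_pos"],o["wrist_force"],o["time"])
im=bot.camera("wrist"); cv2.imwrite("pics/wrist5.png",im[:,:,::-1])
im=bot.camera("scene"); cv2.imwrite("pics/scene5.png",cv2.resize(im[:350,20:320],None,fx=1.7,fy=1.7,interpolation=cv2.INTER_CUBIC)[:,:,::-1])
c=cam("scene"); u=np.array([.932,-.362])
for th in (1.0,1.1,1.21):
    r=.087-.174*np.cos(th); p=[.6087+u[0]*r,-.212+u[1]*r,.228+.174*np.sin(th)]; print(th,(proj(c,p)-[20,0])*1.7)
```

```text
[ 0.46880751 -0.15620086  0.01666542] [-3.21958423  2.03813627 13.55985247] 8.2833
1.0 [201.98180251 259.11602041]
1.1 [203.80413597 258.62758394]
1.21 [206.43155865 260.28919714]
```

View pics/scene5.png

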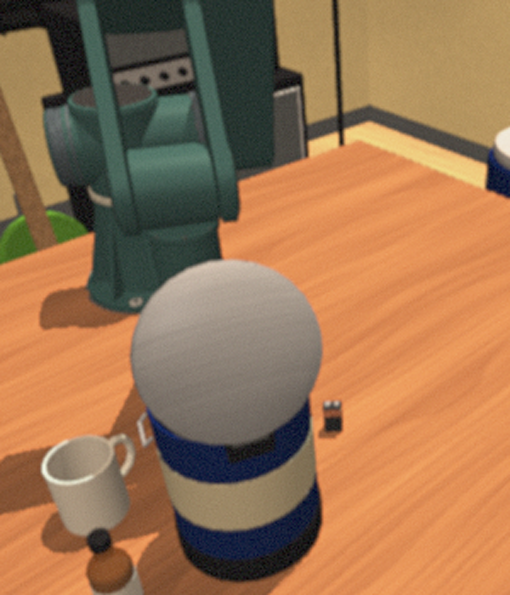

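View pics/wrist5.png

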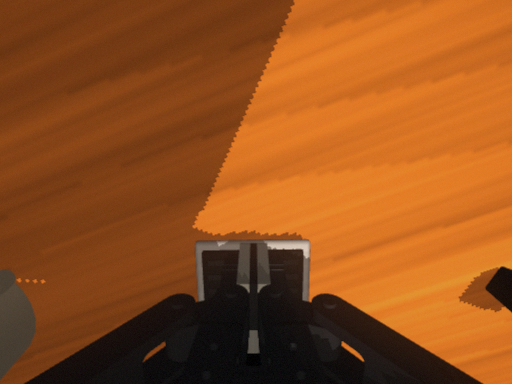

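The force jumped from 4.6 to 13.6 N for 0.3 mm of travel, so the pedal is on its stop, and the lid stands upright in the scene view. I'll press slightly firmer and hold for over 4 s.

step_arm --jaw '[-1,-1,-1,-1,-1,-1,-1,-1]' --pt "0 0 0.05" --pt "0 0 0" --pt "0 0 0" --pt "0 0 0" --pt "0 0 0" --pt "0 0 0" --pt "0 0 0" --pt "0 0 0" --spin '[0,0,0,0,0,0,0,0]'

```text
time: 9.05
ee_pos: [0.4688, -0.1562, 0.0165]
orientation: [-180.0, 0.1, 158.7]
wrist_force: [-4.5, 3.0, 18.2]
width: -0.0002
```

step_arm --jaw '[-1,-1,-1,-1,-1,-1,-1,-1]' --pt "0 0 0" --pt "0 0 0" --pt "0 0 0" --pt "0 0 0" --pt "0 0 0" --pt "0 0 0" --pt "0 0 0" --pt "0 0 0" --spin '[0,0,0,0,0,0,0,0]'

```text
time: 9.72
ee_pos: [0.4688, -0.1562, 0.0165]
orientation: [-180.0, 0.1, 158.7]
wrist_force: [-4.2, 1.6, 18.7]
width: 0.0003
```

step_arm --jaw '[-1,-1,-1,-1,-1,-1,-1,-1]' --pt "0 0 0" --pt "0 0 0" --pt "0 0 0" --pt "0 0 0" --pt "0 0 0" --pt "0 0 0" --pt "0 0 0" --pt "0 0 0" --spin '[0,0,0,0,0,0,0,0]'

```text
time: 10.38
ee_pos: [0.4688, -0.1562, 0.0165]
orientation: [-180.0, 0.1, 158.7]
wrist_force: [-4.2, 2.2, 17.9]
width: 0.0002
```

step_arm --jaw '[-1,-1,-1,-1,-1,-1,-1,-1]' --pt "0 0 0" --pt "0 0 0" --pt "0 0 0" --pt "0 0 0" --pt "0 0 0" --pt "0 0 0" --pt "0 0 0" --pt "0 0 0" --spin '[0,0,0,0,0,0,0,0]'

```text
time: 11.05
ee_pos: [0.4688, -0.1562, 0.0165]
orientation: [-180.0, 0.1, 158.7]
wrist_force: [-4.6, 2.1, 18.0]
width: -0.0001
```

step_arm --jaw '[-1,-1,-1,-1,-1,-1,-1,-1]' --pt "0 0 0" --pt "0 0 0" --pt "0 0 0" --pt "0 0 0" --pt "0 0 0" --pt "0 0 0" --pt "0 0 0" --pt "0 0 0" --spin '[0,0,0,0,0,0,0,0]'

```text
time: 11.72
ee_pos: [0.4688, -0.1562, 0.0165]
orientation: [-180.0, 0.1, 158.7]
wrist_force: [-4.4, 1.8, 18.6]
width: 0.0003
```

step_arm --jaw '[-1,-1,-1,-1,-1,-1,-1,-1]' --pt "0 0 0" --pt "0 0 0" --pt "0 0 0" --pt "0 0 0" --pt "0 0 0" --pt "0 0 0" --pt "0 0 0" --pt "0 0 0" --spin '[0,0,0,0,0,0,0,0]'

```text
time: 12.38
ee_pos: [0.4688, -0.1562, 0.0165]
orientation: [-180.0, 0.1, 158.7]
wrist_force: [-4.7, 2.3, 18.2]
width: 0.0002
```

Run:
```python
from h import *
o=bot.get_obs(); print(o["ee_pos"],o["wrist_force"],o["time"])
im=bot.camera("scene"); cv2.imwrite("pics/scene6.png",cv2.resize(im[:350,20:320],None,fx=1.7,fy=1.7,interpolation=cv2.INTER_CUBIC)[:,:,::-1])
```

```text
[ 0.46880019 -0.15621465  0.01649888] [-4.66123046  2.30169018 18.15273355] 12.3833
```

View pics/scene6.png

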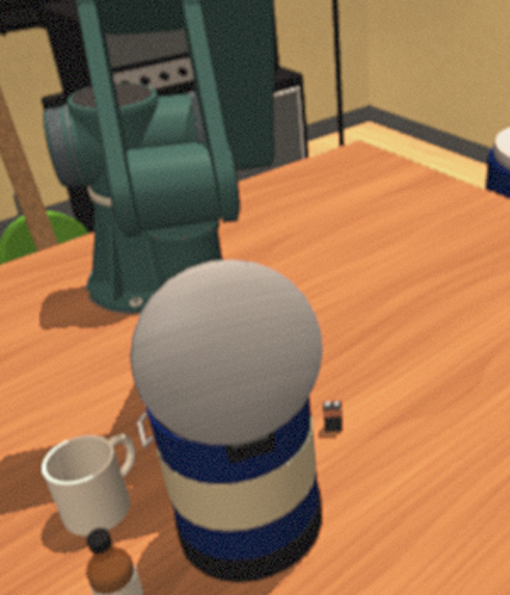

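The lid stayed fully open for over 4 s with a steady 18 N on the stop. Now easing up at about 8–10 mm/s.

step_arm --jaw '[-1,-1,-1,-1,-1,-1,-1,-1]' --pt "0 0 -0.05" --pt "0 0 -0.06" --pt "0 0 -0.07" --pt "0 0 -0.07" --pt "0 0 -0.07" --pt "0 0 -0.07" --pt "0 0 -0.07" --pt "0 0 -0.07" --spin '[0,0,0,0,0,0,0,0]'

```text
time: 13.1
ee_pos: [0.4687, -0.1562, 0.0207]
orientation: [180.0, 0.0, 158.7]
wrist_force: [-0.4, 0.5, 3.8]
width: 0.0001
```

step_arm --jaw '[-1,-1,-1,-1,-1,-1,-1,-1]' --pt "0 0 -0.07" --pt "0 0 -0.07" --pt "0 0 -0.07" --pt "0 0 -0.07" --pt "0 0 -0.07" --pt "0 0 -0.07" --pt "0 0 -0.07" --pt "0 0 -0.07" --spin '[0,0,0,0,0,0,0,0]'

```text
time: 13.77
ee_pos: [0.4687, -0.1562, 0.0265]
orientation: [180.0, 0.0, 158.7]
wrist_force: [0.9, -0.1, 6.4]
width: 0.0002
```

step_arm --jaw '[-1,-1,-1,-1,-1,-1,-1,-1]' --pt "0 0 -0.07" --pt "0 0 -0.07" --pt "0 0 -0.07" --pt "0 0 -0.07" --pt "0 0 -0.07" --pt "0 0 -0.07" --pt "0 0 -0.07" --pt "0 0 -0.07" --spin '[0,0,0,0,0,0,0,0]'

```text
time: 14.43
ee_pos: [0.4691, -0.1564, 0.0323]
orientation: [180.0, 0.1, 158.7]
wrist_force: [0.5, 1.7, 7.1]
width: 0.0
```

Run:
```python
from h import *
o=bot.get_obs(); print(o["ee_pos"],o["wrist_force"],o["time"])
im=bot.camera("wrist"); cv2.imwrite("pics/wrist7.png",im[:,:,::-1])
im=bot.camera("scene"); cv2.imwrite("pics/scene7.png",cv2.resize(im[:350,20:320],None,fx=1.7,fy=1.7,interpolation=cv2.INTER_CUBIC)[:,:,::-1])
```

```text
[ 0.46905764 -0.15635393  0.03227596] [0.46968852 1.68109176 7.08617599] 14.4333
```

View pics/scene7.png

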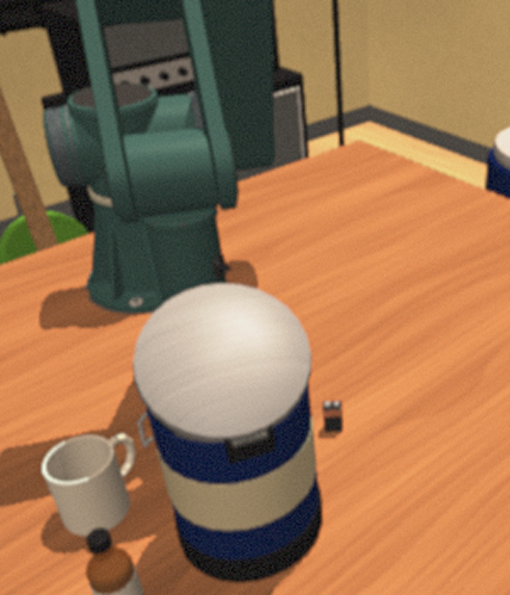

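View pics/wrist7.png

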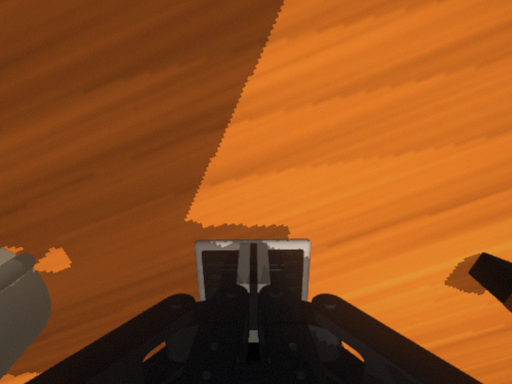

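The lid is coming down under control, with 7 N on the fingers and the contact centred on the tread. Continuing slower to the end.

step_arm --jaw '[-1,-1,-1,-1,-1,-1,-1,-1]' --pt "0 0 -0.06" --pt "0 0 -0.06" --pt "0 0 -0.06" --pt "0 0 -0.06" --pt "0 0 -0.05" --pt "0 0 -0.05" --pt "0 0 -0.05" --pt "0 0 -0.05" --spin '[0,0,0,0,0,0,0,0]'

```text
time: 15.2
ee_pos: [0.4695, -0.1565, 0.0369]
orientation: [180.0, 0.1, 158.7]
wrist_force: [0.7, -0.4, 8.7]
width: -0.0005
```

step_arm --jaw '[-1,-1,-1,-1,-1,-1,-1,-1]' --pt "0 0 -0.05" --pt "0 0 -0.05" --pt "0 0 -0.05" --pt "0 0 -0.05" --pt "0 0 -0.05" --pt "0 0 -0.05" --pt "0 0 -0.05" --pt "0 0 -0.05" --spin '[0,0,0,0,0,0,0,0]'

```text
time: 15.87
ee_pos: [0.4701, -0.1568, 0.041]
orientation: [-180.0, 0.2, 158.7]
wrist_force: [1.1, 1.0, 8.7]
width: 0.0003
```

step_arm --jaw '[-1,-1,-1,-1,-1,-1,-1,-1]' --pt "0 0 -0.05" --pt "0 0 -0.05" --pt "0 0 -0.05" --pt "0 0 -0.05" --pt "0 0 -0.05" --pt "0 0 -0.05" --pt "0 0 -0.05" --pt "0 0 -0.05" --spin '[0,0,0,0,0,0,0,0]'

```text
time: 16.53
ee_pos: [0.4676, -0.1557, 0.0439]
orientation: [180.0, -0.1, 158.7]
wrist_force: [-0.8, -0.3, -0.1]
width: -0.0002
```

step_arm --jaw '[-1,-1,-1,-1,-1,-1,-1,-1]' --pt "0 0 -0.05" --pt "0 0 -0.05" --pt "0 0 -0.05" --pt "0 0 -0.05" --pt "0 0 -0.05" --pt "0 0 -0.05" --pt "0 0 -0.05" --pt "0 0 -0.05" --spin '[0,0,0,0,0,0,0,0]'

```text
time: 17.2
ee_pos: [0.4683, -0.156, 0.0483]
orientation: [180.0, 0.0, 158.7]
wrist_force: [0.3, 0.3, 0.8]
width: -0.0003
```

The force is zero, so the pedal is back at rest. Taking the hand up and away.

step_arm --jaw '[-1,-1,-1,-1,-1,-1,-1,-1]' --pt "0 0 -0.5" --pt "0 0 -1" --pt "0.5 0 -2" --pt "0.8 0 -2" --pt "0.8 0 -2" --pt "0.8 0 -2" --pt "0.5 0 -2" --pt "0.3 0 -1" --spin '[0,0,0,0,0,0,0,0]'

```text
time: 17.87
ee_pos: [0.4342, -0.1428, 0.1761]
orientation: [-180.0, 0.2, 158.7]
wrist_force: [-0.3, 0.3, 0.1]
width: -0.0002
```

step_arm --jaw '[-1,-1,-1,-1,-1,-1]' --pt "0 -2 -1" --pt "0 -3 -1" --pt "0 -3 0" --pt "0 -2 0" --pt "0 0 0" --pt "0 0 0" --spin '[0,0,0,0,0,0]'

```text
time: 18.37
ee_pos: [0.3973, -0.2364, 0.1934]
orientation: [180.0, 0.0, 158.6]
wrist_force: [0.6, 0.7, -0.4]
width: 0.0001
```

Run:
```python
from h import *
o=bot.get_obs(); print(o["ee_pos"],o["wrist_force"],o["time"])
im=bot.camera("scene"); im2=bot.camera("top")
cv2.imwrite("pics/fin.png",np.hstack([cv2.resize(i,(400,300)) for i in (im,im2)])[:,:,::-1])
a=cv2.imread("pics/scene0.png")[:,:,::-1].astype(int)
d=np.abs(a-im).sum(2)
for n,(x0,x1,y0,y1) in dict(lid=(100,215,192,275),mug=(45,100,250,315),polish=(70,108,310,368),batt=(205,225,232,256)).items(): print(n,d[y0:y1,x0:x1].mean())
print("bg",d[300:380,250:400].mean())
```

```text
[ 0.39729309 -0.23643439  0.19342785] [ 0.55387822  0.73080305 -0.42055209] 18.3667
lid 9.823363017286537
mug 31.655664335664337
polish 9.004990925589837
batt 8.329166666666667
bg 6.65875
```

View pics/fin.png

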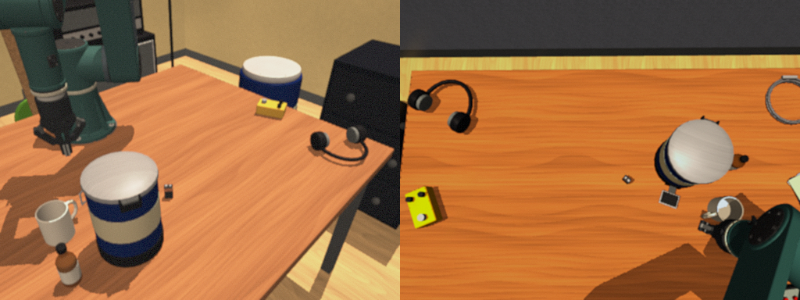

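The lid is shut, the pedal is up and the hand is clear. The mug's pixel difference looks like the arm's shadow; its outline hasn't moved in the view. Handing in.

```bash
python3 -c "
from workcell import bot
print(bot.job_done())"
```

```text
the job is handed in; nothing more can be done
None
```

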